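Load a fresh pan into the sample analyser

TASK

Lift only the top pan off the nested pile, stand it in the round well of the analyser's sample stage with its handle towards the open front, so that its foot drops fully to the bottom of the well, and let go. Then lower the analyser's lid until it is fully closed, without letting it slam. Leave the other pans on their pile and the jar, bottle and beaker where they are.

Things in the scene. Friction and masses are not known exactly. Their poses are not given: they have to be found in the camera images.
- pan_top: Top pan of the nested pile: round aluminium pan, 44 high, rim diameter 108, wall 3, bowl's base diameter 80; under it a round foot, diameter 64 (lower edge chamfered to 56), 16 high. A bar handle sticks out along the pan's -x. About 160 g. Origin: centre of the foot's underside; z up. Each foot stands on the inner floor of the pan below, so the pans repeat every 20.
- pan_grip (a point): Top of the top pan's handle, in the pan's frame at x = -78, y = 0, z = 44. The handle is a bar 14 wide (y) and 12 thick (z = 32 to 44, top flush with the rim), free from x = -54 to -98. The next pan's handle is 8 below it and points about the same way: grip only the upper one, across its 14 width.
- pan_middle: Second pan of the pile: same shape, origin and axes as the top pan; stays on the pile.
- pan_bottom: Lowest pan of the pile: same shape, origin and axes; stays on the pile. It stands on a fixed grey plastic block 150 x 150 x 45.
- analyser: Fixed white benchtop analyser, 330 deep (x = -165 to 165), 214 wide. Origin: middle of its underside, on the table; x to the back, z up. Its flat deck (black, z = 85) runs from x = -115 to 105, 190 wide between side walls that rise to z = 145, and is open at the front (-x); before it a console 55 high. The sample stage lies on the deck.
- stage_mid (a point): Point on the deck, in the analyser's frame x = 25, y = 0, z = 85. The stage is a grey plate 120 x 120 x 14 with a through hole 74 across, the well; the deck is its bottom. The stage has been slid along x and clamped: the well's axis is at y = 0 but up to 15 before or behind this point (not reported: feel or look). A pan fully down has its origin at z = 85; on the plate, 99.
- mouth (a point): Middle of the deck's front edge, in the analyser's frame x = -115, y = 0, z = 85. The half-open lid hangs over the deck, too low for a gripper pointing straight down: reach in from here with the tool leaning about 30 degrees, fingers forward (+x) and down, having taken the pan's handle with the same lean so that the pan stays level.
- lid (a joint): Angle of the analyser's lid (rad): 0 closed, grows as it opens, stop at 1.14; stiff, stays where it is left. A grey frame with a clear window, 8 thick, 214 wide, reaching 220 from its hinge towards the front, with a skirt 58 deep under its front edge. Hinge axis, at the lid's underside: along y through x = 115, z = 145 in the analyser's frame.
- lid_front (a point): Point on the upper face of the lid, middle of its width, 15 behind its front edge (205 from the hinge): a place to press it down.
- jar: White plastic jar, diameter 64, height 100, bystander. Origin: centre of its underside.
- bottle: Amber glass bottle, diameter 56, height 130, bystander. Origin: centre of its underside.
- beaker: Glass beaker, diameter 72, height 90, bystander. Origin: centre of its underside.

How it is judged:
On the way, in this order (a step that is already met when the one before it is completed fails the run):
1. the top pan alone is lifted clear of the pile (distance between pan_top and pan_middle above 0.07 m and distance of each of pan_middle, pan_bottom from where it was at the start of the episode below 0.025 m), for 0.2 s.
2. the top pan stands fully down in the well, the lid still open (more than 0.5 rad), the robot off the pan (z of pan_top in the frame of analyser between 0.079 and 0.09 m and x of pan_top in the frame of analyser between -0.002 and 0.052 m and y of pan_top in the frame of analyser between -0.013 and 0.013 m and angle between pan_top's own z axis and vertical below 0.06 rad and value of joint lid above 0.5 rad and contact force between pan_top and the arm below 0.1 N and contact force between pan_top and the fingers below 0.1 N), for 0.2 s.
At the end, for the whole second after the job is handed in: The top pan stands at rest in the well: its origin 79 to 90 mm above the analyser's underside, x -2 to 52 mm and y within 13 mm in the analyser's frame, tilted under 0.06 rad. The lid is closed (under 0.035 rad). The other two pans are within 25 mm of where they started (z of pan_top in the frame of analyser between 0.079 and 0.09 m and x of pan_top in the frame of analyser between -0.002 and 0.052 m and y of pan_top in the frame of analyser between -0.013 and 0.013 m and angle between pan_top's own z axis and vertical below 0.06 rad and value of joint lid below 0.035 rad and linear speed of pan_top below 0.02 m/s and distance of each of pan_middle, pan_bottom from where it was at the start of the episode below 0.025 m); the robot touches nothing.
It fails at once if the lid slams (closes faster than 2 rad/s) (velocity of joint lid below -2 rad/s).
It fails at once if a pan of the pile other than the top one is carried off (moved over 40 mm) (distance of any of pan_middle, pan_bottom from where it was at the start of the episode above 0.04 m).
It fails at once if the jar, bottle or beaker is moved over 30 mm (distance of any of jar, bottle, beaker from where it was at the start of the episode above 0.03 m).
It also fails if it takes over 72 s, if anything falls off the work surface, if the arm or the gripper's body presses on something with over 40 N, if the wrist force passes 120 N, or if a joint passes its speed limit or range.

ROBOT

A 7-joint arm with a two-finger parallel gripper is mounted at the origin on the work surface. World frame = base frame: x ahead of the robot, y to its left, z up, the work surface at z = 0. Lengths are in m, angles in rad, forces in N, time in s.
With the tool pointing down it reaches from about 0.4 to 0.85 m from the base axis. Payload 10.4 kg.
Tool frame: the origin (TCP) lies midway between the tips of the shut fingers; the grasp point (between the pads) lies 19 mm behind it; y points along the fingers, x is the direction in which the jaws open and shut, and the axes are right-handed (so a half turn about y gives the same grasp; the last joint's range is limited). The gripper opens to 85 mm and grips with 20 to 120 N. Pads are 22 mm wide; open, the fingers measure 114 mm over their backs; the gripper's body (76 mm by 85 mm) begins 54 mm behind the grasp point. The pads swing forward as they close: fully open they stand 13 mm farther back than shut.
Start: joints at [1.168, 0.332, -0.065, 1.46, 0.022, 1.35, -0.088], TCP at [0.232, -0.58, 0.231] pointing down, gripper open.
Joint ranges: [-2.6, 2.6], [-0.5, 2.12], [-1.47, 1.34], [0.16, 2.42], [-1.27, 4.41], [0.06, 2.06], [-2.6, 2.6]. Speed limits (rad/s): [2.22, 2.22, 2.79, 2.79, 3.14, 3.14, 3.14].

INTERFACE

Orientations are given as a 3x3 rotation matrix whose columns are the frame's x, y, z axes.
In Python, from workcell import readout, get_image, get_calibration, r, models gives the robot as it stands.
- The arm moves only by the tool apply_moves, never from a script. Its argument "deltas" is a list of rows, each a list of 6 numbers: the shift along the tool's x, y, z in cm, then the turn, a rotation vector about the tool's x, y, z in degrees. A call has exactly 8 rows; each row is the pose to reach, as a shift and turn from the pose commanded when the call began, along the tool's axes at that moment; what a row does not reach only later rows make up. A row lasts 1/8 s, in which the tool goes at most 62.5 mm and 10.7 degrees, less where a joint would pass 70% of its speed; a pose out of reach is approached as far as the arm can. A call with a gripper value outside its range is refused whole. "grip" is the closure, from 0 (fully open) to 1 (shut), set as the call begins (left out, the last holds). The fingers move at their own pace and stop on an object; "newtons" is the grip in N (left out, the last holds). Time passes only in rows, so rows that repeat a pose let the fingers close, or fill a call up. It gives the time, the measured TCP pose, the force and the opening at its end, in the units of the state.
- readout.get_state(): the state, without advancing time (a new reading comes with each control period).
- get_image(name): name is "scene" or "top" or "wrist"; returns (picture, depth): 400x640x3 uint8, red, green, blue; 400x640 float32, m along the optical axis (not along the pixel's ray), 0 where there is no reading.
- get_calibration(name): a dict with "K" (3x3 intrinsics, pixels), "eye" and "rotation" of the camera in the world. Camera axes: x right, y down, z forward; pixel columns grow to the right and rows downward; lengths in m; the calibration is good to about 2 mm. A picture is of the moment at which its call begins: read the wrist's pose just before it. get_calibration takes no time and is no camera call; for the wrist camera it gives the pose at the moment of the call.
- r.hand_in(): hands the job in, once; it reports no verdict.
Trained networks look in the newest picture that a camera, given by its name, has taken for a name from the list of things; names that differ only in an ending like _2 or _b are one class to them, and where a whole thing is asked for, a point or a joint stands for the part that bears it (a point fixed in the world has none). Each returns a list of dicts, best first, with "score" (0 to 1); they miss things now and then, are a little off and sometimes report something else, mostly with a low value. They report only what shows in the picture. A call takes as long as a camera call.
- models.look_for(camera, query): "at" ([x, y, z] in m, in world coordinates, good to about 4 mm: the middle of the surface that is visible of it).
- models.regions_of(camera, query): "pixels" (400x640 bool, what is visible of it).
The state is a dict: "t": time; "q": joint angles; "dq": joint speeds; "effort": joint torques, N m; "position": TCP position; "tool_rot": TCP orientation; "force": force on the tool from outside, world axes, zero at the start; "wrist_torque": the same for the moment, N m; "width": finger opening in m.
Only numpy, scipy, OpenCV 4.12 (cv2) and the standard library are available. Lean on these libraries where they do the work, as an engineer would, in place of code of your own. Each camera call takes 0.05 s, during which the arm holds its last target. There are 200 camera calls.

## Working session

There is one attempt and no reset: what is moved stays moved. The work goes in short steps, Python scripts to look and compute and a tool call to move; the robot and the scene stay as the last step left them, time stands still between calls to the robot, and variables do not carry over. Pictures are saved under pics/ and viewed, about 8 in all and at most 12, crops included, and the job is handed in when it is done.

Besides the shell and the picture viewer there is one more tool, called after ">>>" as a command line: name --pt "numbers of a row" for each row, then --argument value for the rest. apply_moves: Moves the arm, as the interface text tells. Its arguments: {"type":"object","properties":{"deltas":{"type":"array","items":{"type":"array","items":{"type":"number"}}},"grip":{"type":"number"},"newtons":{"type":"number"}},"required":["deltas"]}

```bash
mkdir -p pics; ls
cat > h.py <<'E'
import numpy as np, cv2
from workcell import readout, get_image, get_calibration, r, models
np.set_printoptions(precision=4,suppress=True)
def cloud(name):
    im,d=get_image(name); c=get_calibration(name); K=np.array(c["K"]); R=np.array(c["rotation"]); e=np.array(c["eye"])
    v,u=np.mgrid[0:400,0:640]
    P=np.stack([(u-K[0,2])/K[0,0]*d,(v-K[1,2])/K[1,1]*d,d],-1)@R.T+e
    P[d==0]=np.nan
    return im,d,P
E
python3 - <<'E'
from h import *
s=readout.get_state(); print(s)
for n in ("scene","top"):
    im,d,P=cloud(n); cv2.imwrite(f"pics/{n}.png",im[:,:,::-1]); np.savez(f"pics/{n}.npz",im=im,P=P)
    c=get_calibration(n); print(n,c)
    for q in ("pan_top","pan_middle","pan_grip","analyser","lid","jar","bottle","beaker"):
        print(q,[(np.array(a["at"]),round(a["score"],2)) for a in models.look_for(n,q)[:3]])
E
python3 -c "
import cv2,numpy as np
cv2.imwrite('pics/both.png',np.vstack([cv2.imread('pics/scene.png'),cv2.imread('pics/top.png')])[:, :])"
```

```text
pics
{'t': 0.0, 'q': array([ 1.1684,  0.3329, -0.0647,  1.461 ,  0.0216,  1.3499, -0.0885]), 'dq': array([-0.002 ,  0.0006,  0.0005,  0.0004,  0.0009, -0.0015, -0.0017]), 'effort': array([  0.0004, -62.545 ,   0.0493, -39.16  ,   0.0162,   0.01  ,
         0.    ]), 'position': array([ 0.2315, -0.5801,  0.2305]), 'tool_rot': array([[ 0.3707, -0.0006,  0.9287],
       [-0.9287,  0.0013,  0.3707],
       [-0.0014, -1.    , -0.0001]]), 'force': array([ 0.2209,  0.0765, -0.757 ]), 'wrist_torque': array([ 0.0226,  0.0108, -0.0137]), 'width': 0.08548857258168827}
scene {'K': array([[514.7248,   0.    , 316.8973],
       [  0.    , 514.7248, 200.9064],
       [  0.    ,   0.    ,   1.    ]]), 'eye': array([ 1.4537, -0.3655,  1.1477]), 'rotation': array([[ 0.4498,  0.6558, -0.6064],
       [ 0.8929, -0.346 ,  0.2882],
       [-0.0208, -0.671 , -0.7411]])}
pan_top [(array([ 0.6302, -0.1665,  0.1069]), 0.85), (array([ 0.6773, -0.1775,  0.0753]), 0.19)]
pan_middle []
pan_grip [(array([ 0.6302, -0.1688,  0.113 ]), 0.97)]
analyser [(array([0.7068, 0.2044, 0.1554]), 0.55)]
lid [(array([0.6974, 0.2
[... 212 characters left out ...]
.7999],
       [  0.    , 464.4569, 195.4213],
       [  0.    ,   0.    ,   1.    ]]), 'eye': array([0.4553, 0.018 , 1.5901]), 'rotation': array([[ 0.012 , -0.9919,  0.1261],
       [-0.9999, -0.0129, -0.0061],
       [ 0.0077, -0.126 , -0.992 ]])}
pan_top [(array([ 0.6483, -0.169 ,  0.1078]), 0.83), (array([0.6223, 0.2293, 0.1455]), 0.21)]
pan_middle []
pan_grip [(array([ 0.645 , -0.1686,  0.1065]), 0.64)]
analyser [(array([0.6207, 0.23  , 0.1476]), 0.7)]
lid [(array([ 0.6465, -0.1683,  0.1077]), 0.67), (array([0.652 , 0.2396, 0.3214]), 0.62)]
jar [(array([ 0.4928, -0.4338,  0.1037]), 0.62)]
bottle [(array([ 0.6256, -0.4231,  0.0902]), 0.8)]
beaker [(array([0.5562, 0.5031, 0.0441]), 0.86)]
```

View pics/scene.png

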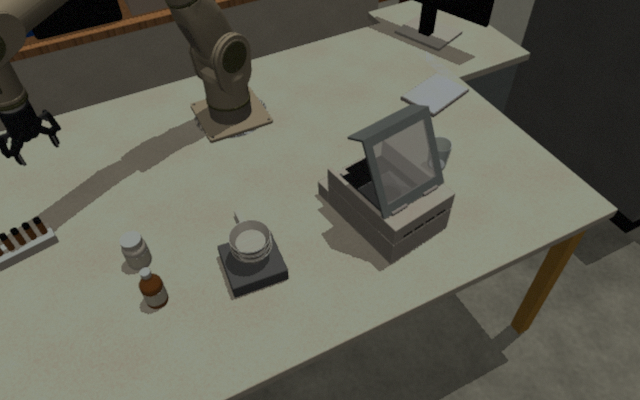

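View pics/top.png

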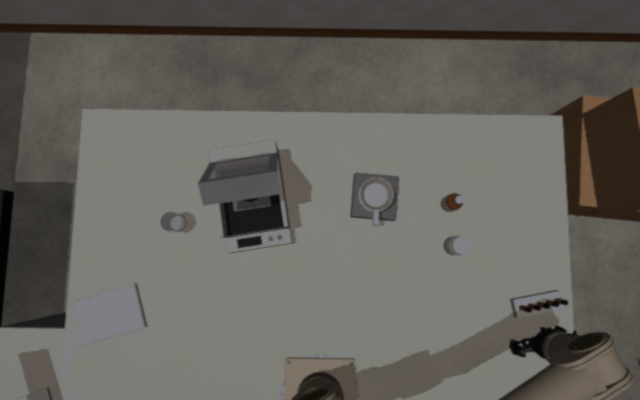

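The scene view shows the pile at about px (250,245), and the analyser at about (390,190) with its lid half open. In the top view the pan is at (376,195) with its handle at (376,217), pointing at the robot. The analyser is at (255,200), turned slightly, with its console front at the bottom.

Run:
```python
from h import *
from scipy.optimize import least_squares
for n in ("scene","top"):
    Z=np.load(f"pics/{n}.npz"); P=Z["P"].reshape(-1,3); 
    m=(abs(P[:,0]-.65)<.13)&(abs(P[:,1]+.168)<.1)
    Q=P[m]; h,b=np.histogram(Q[:,2],np.arange(.03,.15,.005)); print(n,dict(zip(b.round(3),h)))
    Q=Q[(Q[:,2]>.118)&(Q[:,2]<.14)]
    f=lambda p:np.hypot(Q[:,0]-p[0],Q[:,1]-p[1])-.0525
    s=least_squares(f,[.655,-.168],loss="soft_l1",f_scale=.003).x
    rr=np.hypot(Q[:,0]-s[0],Q[:,1]-s[1]); H=Q[rr>.06]
    print("rim c",s,len(Q),"handle mean",H.mean(0),len(H),"dir",np.degrees(np.arctan2(*(H.mean(0)-[*s,0])[[1,0]])))
    # analyser
    m=(abs(P[:,0]-.66)<.25)&(abs(P[:,1]-.22)<.17); A=P[m]
    h,b=np.histogram(A[:,2],np.arange(.03,.36,.01)); print(dict(zip(b.round(3),h)))
    for lo,hi in ((.05,.062),(.139,.151)):
        B=A[(A[:,2]>lo)&(A[:,2]<hi)].astype(np.float32)
        if len(B)>20: print(lo,len(B),cv2.minAreaRect(B[:,:2].copy()),B.min(0),B.max(0))
```

```text
scene {np.float64(0.03): np.int64(71), np.float64(0.035): np.int64(80), np.float64(0.04): np.int64(613), np.float64(0.045): np.int64(945), np.float64(0.05): np.int64(69), np.float64(0.055): np.int64(0), np.float64(0.06): np.int64(22), np.float64(0.065): np.int64(47), np.float64(0.07): np.int64(22), np.float64(0.075): np.int64(13), np.float64(0.08): np.int64(41), np.float64(0.085): np.int64(89), np.float64(0.09): np.int64(47), np.float64(0.095): np.int64(18), np.float64(0.1): np.int64(186), np.float64(0.105): np.int64(478), np.float64(0.11): np.int64(151), np.float64(0.115): np.int64(113), np.float64(0.12): np.int64(128), np.float64(0.125): np.int64(165), np.float64(0.13): np.int64(107), np.float64(0.135): np.int64(4), np.float64(0.14): np.int64(0)}
rim c [ 0.6451 -0.1755] 452 handle mean [ 0.5656 -0.1739  0.1294] 68 dir 178.8662753495384
{np.float64(0.03): np.int64(285), np.float64(0.04): np.int64(297), np.float64(0.05): np.int64(512), np.float64(0.06): np.int64(330), np.float64(0.07): np.int64(285), np.float64(0.08): np.int64(689), np.float64(0.09): np.int64(482), np.float64(0.1): n
[... 2629 characters left out ...]
0.23): np.int64(62), np.float64(0.24): np.int64(80), np.float64(0.25): np.int64(67), np.float64(0.26): np.int64(77), np.float64(0.27): np.int64(74), np.float64(0.28): np.int64(74), np.float64(0.29): np.int64(76), np.float64(0.3): np.int64(82), np.float64(0.31): np.int64(351), np.float64(0.32): np.int64(677), np.float64(0.33): np.int64(703), np.float64(0.34): np.int64(342)}
0.05 916 ((0.6332921981811523, 0.23283040523529053), (0.32102903723716736, 0.21393778920173645), 9.590605735778809) [0.4597 0.1015 0.05  ] [0.8093 0.3186 0.062 ]
0.139 1157 ((0.6625139117240906, 0.23797965049743652), (0.2801760733127594, 0.21422691643238068), 9.553898811340332) [0.5081 0.1098 0.139 ] [0.8157 0.3656 0.1509]
```

```bash
cat >> h.py <<'E'
from scipy.spatial.transform import Rotation as Ro
def Rt(yaw,lean=30):
    c,s=np.cos(np.radians(lean)),np.sin(np.radians(lean))
    return Ro.from_euler("z",yaw,degrees=True).as_matrix()@np.array([[0,s,c],[-1,0,0],[0,-c,s]])
def d(p,R,p0=None,R0=None):
    s=readout.get_state()
    p0=s["position"] if p0 is None else np.array(p0); R0=s["tool_rot"] if R0 is None else R0
    print("delta cm",(R0.T@(np.array(p)-p0)*100).round(2),"deg",np.degrees(Ro.from_matrix(R0.T@R).as_rotvec()).round(2))
E
python3 - <<'E'
from h import *
d([.517,-.17,.23],Rt(0))
Z=np.load("pics/top.npz");P=Z["P"];im=Z["im"]
cv2.imwrite("pics/crop.png",cv2.resize(im[135:255,190:310,::-1],(600,600),interpolation=cv2.INTER_CUBIC))
o=np.array([.636,.232]);R=Ro.from_euler("z",9.6,degrees=True).as_matrix()[:2,:2]
A=P[:,:,:2]-o; A=A@R
for v in range(185,235,3): print(v,[(int(u),*(np.r_[A[v,u],P[v,u,2]]*1000).round(0).tolist()) for u in (240,250,262)])
E
```

```text
delta cm [-27.55   0.13  41.71] deg [29.63 21.26 -5.69]
185 [(240, 4.0, -4.0, 333.0), (250, 0.0, -31.0, 331.0), (262, -5.0, -63.0, 333.0)]
188 [(240, -3.0, -2.0, 325.0), (250, -7.0, -29.0, 326.0), (262, -12.0, -62.0, 329.0)]
191 [(240, -11.0, -1.0, 329.0), (250, -15.0, -28.0, 325.0), (262, -20.0, -60.0, 322.0)]
194 [(240, -19.0, 1.0, 322.0), (250, -23.0, -26.0, 321.0), (262, -27.0, -59.0, 317.0)]
197 [(240, -26.0, 3.0, 316.0), (250, -31.0, -25.0, 319.0), (262, -5.0, -36.0, 102.0)]
200 [(240, -3.0, 36.0, 93.0), (250, -6.0, 5.0, 82.0), (262, -14.0, -35.0, 99.0)]
203 [(240, -13.0, 36.0, 100.0), (250, -18.0, 5.0, 100.0), (262, -24.0, -34.0, 101.0)]
206 [(240, -22.0, 39.0, 93.0), (250, -28.0, 6.0, 100.0), (262, -34.0, -32.0, 99.0)]
209 [(240, -32.0, 39.0, 98.0), (250, -36.0, 9.0, 87.0), (262, -42.0, -29.0, 84.0)]
212 [(240, -41.0, 42.0, 89.0), (250, -45.0, 11.0, 80.0), (262, -52.0, -28.0, 86.0)]
215 [(240, -50.0, 44.0, 83.0), (250, -55.0, 12.0, 87.0), (262, -61.0, -26.0, 81.0)]
218 [(240, -60.0, 45.0, 86.0), (250, -65.0, 13.0, 85.0), (262, -71.0, -26.0, 90.0)]
221 [(240, -70.0, 46.0, 88.0), (250, -75.0, 14.0, 86.0), (262, -80.0, -24.0, 85.0)]
224 [(240, -80.0, 47.0, 89.0), (250, -84.0, 15.0, 89.0), (262, -90.0, -22.0, 79.0)]
227 [(240, -89.0, 49.0, 85.0), (250, -94.0, 17.0, 83.0), (262, -100.0, -22.0, 90.0)]
230 [(240, -98.0, 51.0, 79.0), (250, -103.0, 19.0, 83.0), (262, -109.0, -20.0, 87.0)]
233 [(240, -108.0, 52.0, 83.0), (250, -112.0, 21.0, 77.0), (262, -117.0, -16.0, 59.0)]
```

View pics/crop.png

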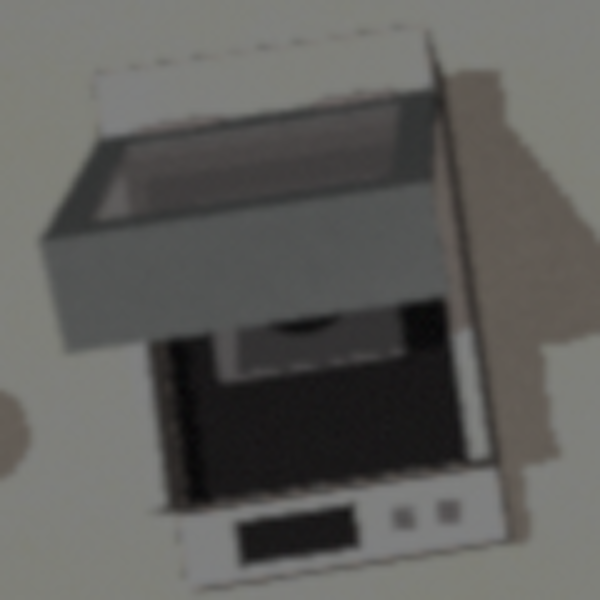

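The crop shows the stage's front edge at about row 380 and the well's front rim at about (305,325). That puts the well near x = 25 in the analyser's frame. I'll move to hover behind the pan handle.

>>> apply_moves --pt "-3.4 0 5.2 3.7 2.7 -0.7" --pt "-6.9 0 10.4 7.4 5.3 -1.4" --pt "-10.3 0 15.6 11.1 8 -2.1" --pt "-13.8 0 20.8 14.8 10.7 -2.8" --pt "-17.2 0 26 18.5 13.3 -3.6" --pt "-20.7 0.1 31.2 22.2 16 -4.3" --pt "-24.1 0.1 36.5 25.9 18.6 -5" --pt "-27.5 0.1 41.7 29.6 21.3 -5.7" --grip 0.3

```text
t: 1.9
position: [0.5178, -0.1691, 0.2308]
tool_rot: [[-0.002, 0.502, 0.865], [-1.0, -0.001, -0.002], [0.0, -0.865, 0.502]]
force: [0.8, -0.2, -0.5]
width: 0.06
```

>>> apply_moves --pt "0 0 0 0 0 0" --pt "0 0 0 0 0 0" --pt "0 0 0 0 0 0" --pt "0 0 0 0 0 0" --pt "0 0 0 0 0 0" --pt "0 0 0 0 0 0" --pt "0 0 0 0 0 0" --pt "0 0 0 0 0 0"

```text
t: 2.9
position: [0.5169, -0.1707, 0.2303]
tool_rot: [[-0.001, 0.5, 0.866], [-1.0, -0.0, -0.001], [0.0, -0.866, 0.5]]
force: [0.4, -0.2, 0.8]
width: 0.0596
```

Run:
```python
from h import *
s=readout.get_state(); print(s["t"],s["position"],s["tool_rot"],s["width"],s["q"])
im,dd,P=cloud("wrist"); cv2.imwrite("pics/w1.png",im[:,:,::-1]); np.savez("pics/w1.npz",im=im,P=P)
c=get_calibration("wrist"); print(c["eye"],c["rotation"])
for q in ("pan_top","pan_grip"): print(q,[(np.array(a["at"]),round(a["score"],2)) for a in models.look_for("wrist",q)[:3]])
```

```text
2.9 [ 0.5169 -0.1707  0.2303] [[-0.0007  0.4995  0.8663]
 [-1.     -0.0004 -0.0005]
 [ 0.0001 -0.8663  0.4995]] 0.059570211549016004 [ 0.8577 -0.1579 -0.4672  2.0786 -0.3825  0.7446 -0.971 ]
[ 0.509  -0.1698  0.3909] [[-0.0007 -0.9738  0.2275]
 [-1.      0.0007 -0.0003]
 [ 0.0002 -0.2275 -0.9738]]
pan_top [(array([ 0.6507, -0.1695,  0.1066]), 0.7)]
pan_grip [(array([ 0.6536, -0.1771,  0.1095]), 0.88)]
```

View pics/w1.png

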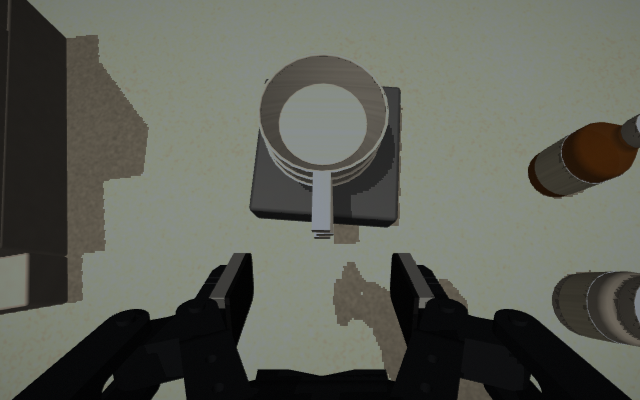

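The wrist view shows the top handle at px (322,170–232), pointing at the gripper, with the rim centred at about (323,120). Next I'll measure it.

Run:
```python
from h import *
from scipy.optimize import least_squares
P=np.load("pics/w1.npz")["P"]
Q=P.reshape(-1,3); Q=Q[(abs(Q[:,0]-.645)<.14)&(abs(Q[:,1]+.17)<.08)&(Q[:,2]>.12)&(Q[:,2]<.138)]
f=lambda p:np.hypot(Q[:,0]-p[0],Q[:,1]-p[1])-.0525
s=least_squares(f,[.645,-.168],loss="soft_l1",f_scale=.003).x
rr=np.hypot(Q[:,0]-s[0],Q[:,1]-s[1]); H=Q[rr>.06]
print(s,len(Q),len(H),H.mean(0),H.min(0),H.max(0),np.median(H[:,2]))
v=np.linalg.svd((H-H.mean(0))[:,:2])[2][0]; print("dir",np.degrees(np.arctan2(v[1],v[0])))
for r_ in range(172,240,6): 
    row=P[r_,300:345]; print(r_,[tuple((x*1000).round(0)) for x in row[[12,22,30]]])
```

```text
[ 0.6415 -0.1708] 4689 823 [ 0.5644 -0.1694  0.1292] [ 0.5482 -0.1765  0.1204] [ 0.5816 -0.1627  0.1313] 0.12936147970403722
dir 178.6265011094253
172 [(np.float64(594.0), np.float64(-163.0), np.float64(129.0)), (np.float64(593.0), np.float64(-170.0), np.float64(130.0)), (np.float64(593.0), np.float64(-177.0), np.float64(130.0))]
178 [(np.float64(595.0), np.float64(-162.0), np.float64(110.0)), (np.float64(588.0), np.float64(-170.0), np.float64(130.0)), (np.float64(589.0), np.float64(-177.0), np.float64(129.0))]
184 [(np.float64(595.0), np.float64(-162.0), np.float64(90.0)), (np.float64(584.0), np.float64(-170.0), np.float64(130.0)), (np.float64(584.0), np.float64(-177.0), np.float64(129.0))]
190 [(np.float64(602.0), np.float64(-160.0), np.float64(44.0)), (np.float64(579.0), np.float64(-170.0), np.float64(130.0)), (np.float64(579.0), np.float64(-176.0), np.float64(129.0))]
196 [(np.float64(575.0), np.float64(-163.0), np.float64(129.0)), (np.float64(574.0), np.float64(-170.0), np.float64(129.0)), (np.float64(574.0), np.float64(-176.0), np.float64(129.0))]
202 [(np.float64(570.0), np.fl
[... 558 characters left out ...]
64(-163.0), np.float64(129.0)), (np.float64(556.0), np.float64(-170.0), np.float64(129.0)), (np.float64(559.0), np.float64(-177.0), np.float64(108.0))]
226 [(np.float64(551.0), np.float64(-163.0), np.float64(129.0)), (np.float64(551.0), np.float64(-170.0), np.float64(129.0)), (np.float64(554.0), np.float64(-177.0), np.float64(110.0))]
232 [(np.float64(565.0), np.float64(-159.0), np.float64(-0.0)), (np.float64(549.0), np.float64(-170.0), np.float64(110.0)), (np.float64(550.0), np.float64(-177.0), np.float64(109.0))]
238 [(np.float64(559.0), np.float64(-159.0), np.float64(1.0)), (np.float64(548.0), np.float64(-170.0), np.float64(80.0)), (np.float64(558.0), np.float64(-179.0), np.float64(2.0))]
```

Run:
```python
from h import *
d([.570,-.1697,.117],Rt(-1.2))
```

```text
delta cm [-0.1  12.47 -1.06] deg [ 0.03  1.01 -0.58]
```

>>> apply_moves --pt "0 2 -0.2 0 0.2 0" --pt "0 5 -0.4 0 0.4 -0.2" --pt "-0.1 8 -0.7 0 0.6 -0.4" --pt "-0.1 10 -0.9 0 0.8 -0.5" --pt "-0.1 11.2 -1 0 1 -0.6" --pt "-0.1 12 -1.1 0 1 -0.6" --pt "-0.1 12.4 -1.1 0 1 -0.6" --pt "-0.1 12.4 -1.1 0 1 -0.6"

```text
t: 4.05
position: [0.5694, -0.1698, 0.1177]
tool_rot: [[-0.021, 0.5, 0.866], [-1.0, -0.011, -0.018], [0.001, -0.866, 0.5]]
force: [-0.1, -0.3, 0.7]
width: 0.0598
```

>>> apply_moves --pt "0 0 0 0 0 0" --pt "0 0 0 0 0 0" --pt "0 0 0 0 0 0" --pt "0 0 0 0 0 0" --pt "0 0 0 0 0 0" --pt "0 0 0 0 0 0" --pt "0 0 0 0 0 0" --pt "0 0 0 0 0 0" --grip 1 --newtons 70

```text
t: 5.05
position: [0.5694, -0.1699, 0.1176]
tool_rot: [[-0.021, 0.5, 0.866], [-1.0, -0.011, -0.018], [0.001, -0.866, 0.5]]
force: [-5.1, -0.3, 5.9]
width: 0.0119
```

Run:
```python
from h import *
s=readout.get_state(); print(s["t"],s["position"],s["force"],s["wrist_torque"],s["width"])
im,dd,P=cloud("wrist"); cv2.imwrite("pics/w2.png",im[:,:,::-1])
print("world +z 6cm:",s["tool_rot"].T@[0,0,6])
```

```text
5.05 [ 0.5694 -0.1699  0.1176] [-5.0533 -0.3245  5.8906] [-0.0276  0.6864  0.0667] 0.011874196396953769
world +z 6cm: [ 0.0038 -5.197   2.9985]
```

View pics/w2.png

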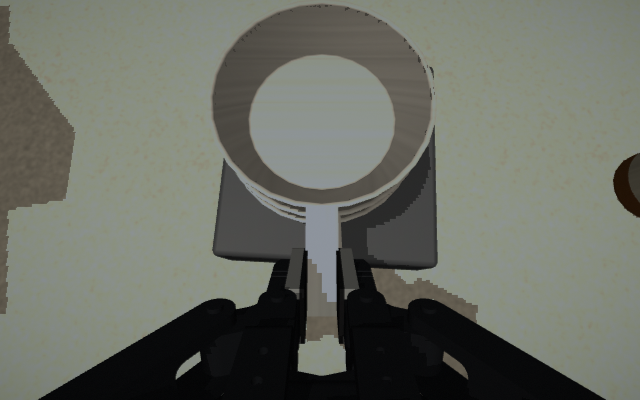

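The pads are on the top handle, with the fingers at px 290–355, rows 250–340. I'll lift 2.5 cm first, then check that only one pan came up.

>>> apply_moves --pt "0 -0.2 0.1 0 0 0" --pt "0 -0.4 0.25 0 0 0" --pt "0 -0.7 0.4 0 0 0" --pt "0 -1.0 0.6 0 0 0" --pt "0 -1.4 0.8 0 0 0" --pt "0 -1.8 1.05 0 0 0" --pt "0 -2.2 1.25 0 0 0" --pt "0 -2.2 1.25 0 0 0"

```text
t: 6.1
position: [0.5693, -0.1699, 0.1432]
tool_rot: [[-0.021, 0.5, 0.866], [-1.0, -0.011, -0.018], [0.001, -0.866, 0.5]]
force: [-0.2, 1.5, -1.1]
width: 0.0121
```

Run:
```python
from h import *
s=readout.get_state(); print(s["t"],s["position"],s["force"],s["wrist_torque"],s["width"])
for n in("wrist","scene"):
    im,dd,P=cloud(n); 
    m=(abs(P[:,:,0]-.62)<.12)&(abs(P[:,:,1]+.17)<.1)&(P[:,:,2]>.06)&(P[:,:,2]<.19)
    print(n,np.histogram(P[:,:,2][m],np.arange(.06,.195,.005)))
    if n=="scene": cv2.imwrite("pics/s2.png",cv2.resize(im[200:300,190:310,::-1],(720,600),interpolation=cv2.INTER_CUBIC))
```

```text
6.1 [ 0.5693 -0.1699  0.1432] [-0.228   1.4547 -1.0855] [0.0126 0.8492 0.0061] 0.012079778394926709
wrist (array([   0,    0,    0,    0,    0,  396,  123,  216,  316,  951,   25,
          0,    0, 9187, 8968, 3421, 3939, 4562, 9766, 1024,  539,  599,
        722,  770,  915, 2883]), array([0.06 , 0.065, 0.07 , 0.075, 0.08 , 0.085, 0.09 , 0.095, 0.1  ,
       0.105, 0.11 , 0.115, 0.12 , 0.125, 0.13 , 0.135, 0.14 , 0.145,
       0.15 , 0.155, 0.16 , 0.165, 0.17 , 0.175, 0.18 , 0.185, 0.19 ]))
scene (array([ 24,  49,  18,  15,  89, 219,  65,  30,  24,  60,  44,   2,   2,
       223, 398, 116, 114, 125, 195, 107,  27,  24,  24,  31,  24,  40]), array([0.06 , 0.065, 0.07 , 0.075, 0.08 , 0.085, 0.09 , 0.095, 0.1  ,
       0.105, 0.11 , 0.115, 0.12 , 0.125, 0.13 , 0.135, 0.14 , 0.145,
       0.15 , 0.155, 0.16 , 0.165, 0.17 , 0.175, 0.18 , 0.185, 0.19 ]))
```

View pics/s2.png

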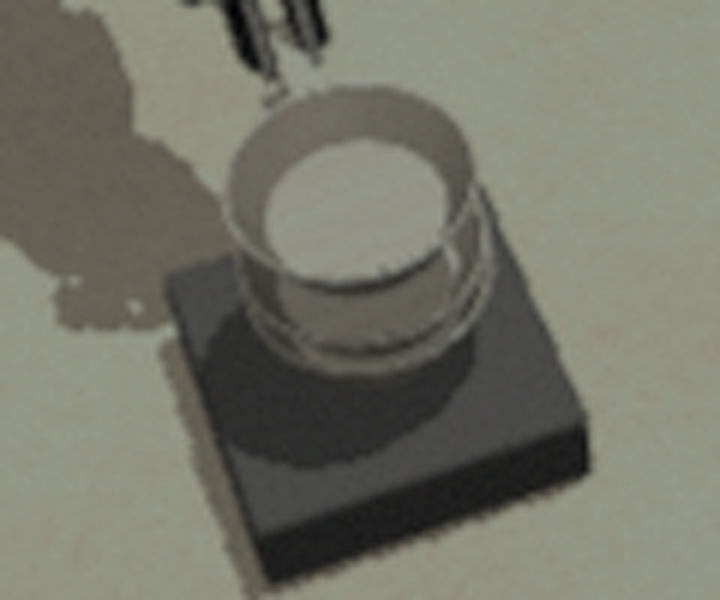

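Only the top pan rose: rims now show at z of about 0.154 and 0.109. I'll lift it clear, then carry it to the mouth.

>>> apply_moves --pt "0 -0.8 0.45 0 0 0" --pt "0 -2 1.15 0 0 0" --pt "0 -3.5 2 0 0 0" --pt "0 -5 2.9 0 0 0" --pt "0 -6.5 3.75 0 0 0" --pt "0 -7.6 4.4 0 0 0" --pt "0 -8 4.6 0 0 0" --pt "0 -8 4.6 0 0 0"

```text
t: 7.2
position: [0.569, -0.1697, 0.235]
tool_rot: [[-0.021, 0.499, 0.866], [-1.0, -0.011, -0.018], [0.001, -0.866, 0.5]]
force: [0.7, 1.1, -1.4]
width: 0.012
```

>>> apply_moves --pt "-1.5 -0.1 -0.2 0 -0.4 0.2" --pt "-5 -0.4 -0.6 0 -1.2 0.7" --pt "-10 -0.7 -1.2 0 -2.5 1.4" --pt "-15 -1.1 -1.9 0 -3.7 2.1" --pt "-20 -1.4 -2.5 0 -4.9 2.8" --pt "-25 -1.8 -3.1 0 -6.1 3.5" --pt "-30 -2.2 -3.7 0 -7.3 4.2" --pt "-34 -2.5 -4.2 0 -8.3 4.8"

```text
t: 8.2
position: [0.5259, 0.1743, 0.2349]
tool_rot: [[0.149, 0.494, 0.857], [-0.989, 0.074, 0.129], [0.001, -0.867, 0.499]]
force: [0.2, 0.2, -0.6]
width: 0.0118
```

>>> apply_moves --pt "-2 -0.1 -0.2 0 -0.5 0.3" --pt "-3.5 -0.2 -0.4 0 -0.8 0.5" --pt "-4.2 -0.3 -0.5 0 -1 0.6" --pt "-4.2 -0.3 -0.5 0 -1 0.6" --pt "-4.2 -0.3 -0.5 0 -1 0.6" --pt "-4.2 -0.3 -0.5 0 -1 0.6" --pt "-4.2 -0.3 -0.5 0 -1 0.6" --pt "-4.2 -0.3 -0.5 0 -1 0.6"

```text
t: 9.2
position: [0.5155, 0.2118, 0.2356]
tool_rot: [[0.166, 0.492, 0.854], [-0.986, 0.083, 0.143], [-0.0, -0.866, 0.499]]
force: [-0.3, 0.8, -1.9]
width: 0.012
```

Run:
```python
from h import *
s=readout.get_state(); print(s["t"],s["position"],s["tool_rot"],s["force"],s["wrist_torque"],s["width"],s["q"])
im,dd,P=cloud("wrist"); cv2.imwrite("pics/w3.png",im[:,:,::-1]); np.savez("pics/w3.npz",im=im,P=P)
im,dd,P=cloud("scene"); np.savez("pics/s3.npz",im=im,P=P)
```

```text
9.2 [0.5155 0.2118 0.2356] [[ 0.1656  0.4925  0.8544]
 [-0.9862  0.0829  0.1434]
 [-0.0002 -0.8664  0.4994]] [-0.2775  0.8351 -1.8615] [-0.1736  0.7592  0.0002] 0.012014090496486166 [ 0.675  -0.2413 -1.1079  2.0345 -0.0958  0.7133 -1.8248]
```

View pics/w3.png

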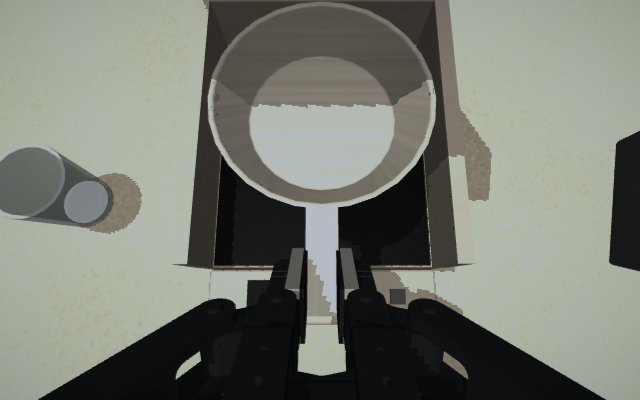

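The wrist view is looking into the analyser's mouth. The deck's front edge is at row 267, the deck's sides are at about columns 215 and 432, and the pan is centred between the walls. I'll fit these edges.

Run:
```python
from h import *
from scipy.optimize import least_squares
Z=np.load("pics/w3.npz");P=Z["P"];im=Z["im"].astype(int)
g=im.sum(2)
c=get_calibration("wrist"); K=np.array(c["K"]);R=np.array(c["rotation"]);e=np.array(c["eye"])
def ray(u,v,z):
    w=R@np.array([(u-K[0,2])/K[0,0],(v-K[1,2])/K[1,1],1]); return (e+w*(z-e[2])/w[2])[:2]
L=[];Rr=[];F=[]
for v in range(200,262,4):
    gr=np.diff(g[v]); ul=205+np.argmin(gr[205:230]); ur=420+np.argmax(gr[420:440]); L.append(ray(ul+.5,v,.085)); Rr.append(ray(ur+.5,v,.085))
for u in list(range(225,270,4))+list(range(375,425,4)):
    gr=np.diff(g[:,u]); F.append(ray(u,255+np.argmax(gr[255:280])+.5,.085))
L,Rr,F=map(np.array,(L,Rr,F))
def res(p):
    a=p[2]; ex=np.array([np.cos(a),np.sin(a)]); ey=np.array([-ex[1],ex[0]]); o=p[:2]
    return np.r_[(L-o)@ey-.095,(Rr-o)@ey+.095,(F-o)@ex+.115]
s=least_squares(res,[.636,.232,.167],loss="soft_l1",f_scale=.001); r0=res(s.x)
print("wrist fit",s.x[:2],np.degrees(s.x[2]),"rms L,R,F",[np.sqrt((x**2).mean()) for x in np.split(r0,[len(L),len(L)+len(Rr)])],"width",((L.mean(0)-Rr.mean(0))@[-np.sin(s.x[2]),np.cos(s.x[2])]))
o=s.x[:2]; a=s.x[2]; Ra=np.array([[np.cos(a),-np.sin(a)],[np.sin(a),np.cos(a)]])
# pan rim
Q=P[0:215,195:450].reshape(-1,3); Q=Q[(Q[:,2]>.238)&(Q[:,2]<.256)]
f=lambda p:np.hypot(Q[:,0]-p[0],Q[:,1]-p[1])-.0525
pc=least_squares(f,[.59,.22],loss="soft_l1",f_scale=.003).x
print("pan",pc,"in analyser",(pc-o)@Ra, "rim z fwd/back")
q=(Q[:,:2]-pc)@Ra; rim=abs(np.hypot(*q.T)-.0525)<.004
for lo,hi in((-.06,-.03),(-.03,0),(0,.03),(.03,.06)): m=rim&(q[:,0]>lo)&(q[:,0]<hi); print(m.sum(),np.percentile(Q[m,2],[50,90]) if m.any() else 0)
st=readout.get_state(); print("TCP in analyser",(st["position"][:2]-o)@Ra)
# inner floor tilt
Fl=P[70:185,260:385].reshape(-1,3); Fl=Fl[np.isfinite(Fl[:,2])]; Fl=Fl[abs(Fl[:,2]-np.median(Fl[:,2]))<.006]
A=np.c_[Fl[:,:2]@Ra,np.ones(len(Fl))]; k=np.linalg.lstsq(A,Fl[:,2],rcond=None)[0]; print("floor z",np.median(Fl[:,2]),"slopes x,y",k[:2])
# stage in top cloud
T=np.load("pics/top.npz")["P"].reshape(-1,3); t=np.c_[(T[:,:2]-o)@Ra,T[:,2]]
m=(t[:,0]>-.125)&(t[:,0]<.02)&(abs(t[:,1])<.05)&(t[:,2]<.11); t=t[m]
for x in np.arange(-.06,-.0,.004): 
    mm=(t[:,0]>x)&(t[:,0]<x+.004); print(round(x,3),mm.sum(),np.median(t[mm,2]) if mm.any() else 0, end="; ")
t0=t[(t[:,2]<.07)]; print("\nconsole top max x",np.percentile(t0[:,0],[90,98]))
```

```text
wrist fit [0.6347 0.2313] 8.782664845954018 rms L,R,F [np.float64(0.0008282316423249235), np.float64(0.0008639819404619488), np.float64(0.0017180130233894625)] width 0.18846401858158388
pan [0.5903 0.2253] in analyser [-0.0448  0.0008] rim z fwd/back
1718 [0.2466 0.2475]
1394 [0.2458 0.247 ]
1945 [0.2446 0.2466]
3737 [0.2437 0.2462]
TCP in analyser [-0.1209 -0.001 ]
floor z 0.2225604853781923 slopes x,y [-0.0076  0.0012]
-0.06 42 0.08508698540873438; -0.056 35 0.08437505193243044; -0.052 39 0.0847813587906936; -0.048 37 0.08619626222495214; -0.044 37 0.08579418361669355; -0.04 41 0.08559164048792711; -0.036 50 0.09501300541449997; -0.032 41 0.0985791065758157; -0.028 37 0.09833491170534914; -0.024 37 0.09789369008097859; -0.02 39 0.0987278685393187; -0.016 35 0.09947899537343585; -0.012 33 0.09828782805348824; -0.008 36 0.09640748222296625; -0.004 33 0.08840391516432033; 
console top max x [-0.1125 -0.1113]
```

The wrist and top cameras agree to within about 3 mm, putting the well axis near world (0.660, 0.237). The pan is level. I'll descend to just above the plate, then go forward under the lid.

>>> apply_moves --pt "0 0.7 -0.4 0 0 0" --pt "0 2 -1.15 0 0 0" --pt "0 3.6 -2.1 0 0 0" --pt "0 5.2 -3 0 0 0" --pt "0 6.8 -3.9 0 0 0" --pt "0 7.8 -4.5 0 0 0" --pt "0 8.3 -4.8 0 0 0" --pt "0 8.3 -4.8 0 0 0"

```text
t: 10.3
position: [0.5147, 0.2121, 0.1389]
tool_rot: [[0.166, 0.491, 0.855], [-0.986, 0.084, 0.143], [-0.002, -0.867, 0.498]]
force: [0.5, -0.4, -1.6]
width: 0.0122
```

>>> apply_moves --pt "0 0.2 0.4 0 0 0" --pt "0 0.7 1.2 0 0 0" --pt "0 1.3 2.2 0 0 0" --pt "0 1.9 3.3 0 0 0" --pt "0 2.5 4.4 0 0 0" --pt "0 3.1 5.4 0 0 0" --pt "0 3.5 6.1 0 0 0" --pt "0 3.5 6.1 0 0 0"

```text
t: 11.3
position: [0.5849, 0.2238, 0.14]
tool_rot: [[0.166, 0.492, 0.854], [-0.986, 0.084, 0.143], [-0.001, -0.866, 0.499]]
force: [-1.3, -0.2, -2.5]
width: 0.0119
```

Run:
```python
from h import *
s=readout.get_state(); print(s["t"],s["position"],s["tool_rot"],s["force"],s["wrist_torque"],s["width"])
im,dd,P=cloud("wrist"); cv2.imwrite("pics/w4.png",im[:,:,::-1]); np.savez("pics/w4.npz",im=im,P=P)
```

```text
11.3 [0.5849 0.2238 0.14  ] [[ 0.1659  0.4924  0.8544]
 [-0.9861  0.0836  0.1433]
 [-0.0009 -0.8664  0.4994]] [-1.2934 -0.1854 -2.4718] [-0.1417  0.7601 -0.0009] 0.011866856564865406
```

View pics/w4.png

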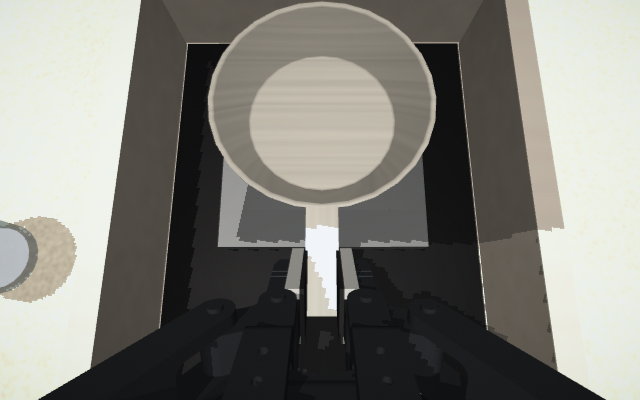

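The stage plate is now well in view. Its front edge is at row 246, spanning columns 218–428. I'll use it to locate the well axis.

Run:
```python
from h import *
from scipy.optimize import least_squares
Z=np.load("pics/w4.npz");P=Z["P"];g=Z["im"].astype(int).sum(2)
c=get_calibration("wrist"); K=np.array(c["K"]);R=np.array(c["rotation"]);e=np.array(c["eye"])
def ray(u,v,z):
    w=R@np.array([(u-K[0,2])/K[0,0],(v-K[1,2])/K[1,1],1]); return (e+w*(z-e[2])/w[2])[:2]
F=np.array([ray(u,235+np.argmin(np.diff(g[235:256,u]))+.5,.099) for u in list(range(225,300,5))+list(range(350,425,5))])
L=np.array([ray(205+np.argmax(np.diff(g[v,205:230]))+.5,v,.099) for v in range(190,240,4)])
Q=np.array([ray(415+np.argmin(np.diff(g[v,415:440]))+.5,v,.099) for v in range(190,240,4)])
def res(p):
    a=p[2]; ex=np.array([np.cos(a),np.sin(a)]); ey=np.array([-ex[1],ex[0]]); o=p[:2]
    return np.r_[(L-o)@ey-.06,(Q-o)@ey+.06,(F-o)@ex+.06]
s=least_squares(res,[.66,.237,.167],loss="soft_l1",f_scale=.001)
print("well",s.x[:2],np.degrees(s.x[2]),[np.sqrt((x**2).mean()) for x in np.split(res(s.x),[len(L),len(L)+len(Q)])])
A=P[0:215,195:450].reshape(-1,3); zt=np.nanpercentile(A[(A[:,2]<.17)][:,2],97); A=A[(A[:,2]>zt-.006)&(A[:,2]<zt+.006)]
pc=least_squares(lambda p:np.hypot(A[:,0]-p[0],A[:,1]-p[1])-.0525,[.66,.237],loss="soft_l1",f_scale=.003).x
st=readout.get_state(); print("pan",pc,"rimz",zt,"TCP+76:",st["position"][:2]+.0761*np.array([np.cos(s.x[2]),np.sin(s.x[2])]))
print("delta world",s.x[:2]-pc,"tool",st["tool_rot"].T@np.r_[s.x[:2]-pc,0]*100)
```

```text
well [0.6564 0.2362] 9.55911669276608 [np.float64(0.00018895491971962475), np.float64(0.00017480872310964108), np.float64(2.2012960927119356e-06)]
pan [0.6598 0.2373] rimz 0.15073778603319116 TCP+76: [0.6595 0.2365]
delta world [-0.0035 -0.0011] tool [ 0.0524 -0.1795 -0.3115]
```

>>> apply_moves --pt "0 -0.1 -0.15 0 0 0" --pt "0.05 -0.2 -0.3 0 0 0" --pt "0.05 0 -0.4 0 0 0" --pt "0.05 0.2 -0.5 0 0 0" --pt "0.05 0.4 -0.65 0 0 0" --pt "0.05 0.6 -0.75 0 0 0" --pt "0.05 0.8 -0.87 0 0 0" --pt "0.05 0.8 -0.87 0 0 0"

```text
t: 12.35
position: [0.5812, 0.2226, 0.1284]
tool_rot: [[0.166, 0.492, 0.854], [-0.986, 0.083, 0.144], [-0.0, -0.866, 0.499]]
force: [-0.0, -0.4, -1.5]
width: 0.0119
```

There's no contact, and the foot is already about 3 mm below the plate's top. I'll continue down.

>>> apply_moves --pt "0 0.15 -0.1 0 0 0" --pt "0 0.3 -0.2 0 0 0" --pt "0 0.45 -0.25 0 0 0" --pt "0 0.6 -0.35 0 0 0" --pt "0 0.75 -0.45 0 0 0" --pt "0 0.85 -0.5 0 0 0" --pt "0 0.85 -0.5 0 0 0" --pt "0 0.85 -0.5 0 0 0"

```text
t: 13.35
position: [0.5812, 0.2226, 0.1188]
tool_rot: [[0.166, 0.493, 0.854], [-0.986, 0.083, 0.144], [-0.0, -0.866, 0.5]]
force: [-0.5, -0.5, -1.3]
width: 0.012
```

>>> apply_moves --pt "0 0.05 -0.03 0 0 0" --pt "0 0.1 -0.06 0 0 0" --pt "0 0.15 -0.08 0 0 0" --pt "0 0.15 -0.08 0 0 0" --pt "0 0.15 -0.08 0 0 0" --pt "0 0.15 -0.08 0 0 0" --pt "0 0.15 -0.08 0 0 0" --pt "0 0.15 -0.08 0 0 0"

```text
t: 14.35
position: [0.5815, 0.2227, 0.1175]
tool_rot: [[0.166, 0.493, 0.854], [-0.986, 0.083, 0.144], [-0.0, -0.866, 0.5]]
force: [-3.5, -0.4, 5.9]
width: 0.012
```

>>> apply_moves --pt "0 0 0 0 0 0" --pt "0 0 0 0 0 0" --pt "0 0 0 0 0 0" --pt "0 0 0 0 0 0" --pt "0 0 0 0 0 0" --pt "0 0 0 0 0 0" --pt "0 0 0 0 0 0" --pt "0 0 0 0 0 0" --grip 0.45

```text
t: 15.35
position: [0.5812, 0.2225, 0.1171]
tool_rot: [[0.166, 0.493, 0.854], [-0.986, 0.083, 0.144], [-0.0, -0.866, 0.499]]
force: [0.3, -0.0, 1.0]
width: 0.0467
```

Run:
```python
from h import *
from scipy.optimize import least_squares
s=readout.get_state(); print(s["t"],s["position"],s["force"],s["wrist_torque"],s["width"])
im,dd,P=cloud("wrist"); cv2.imwrite("pics/w5.png",im[:,:,::-1])
A=P[0:215,180:460].reshape(-1,3); m=(A[:,2]>.12)&(A[:,2]<.135); print(np.histogram(A[:,2],np.arange(.08,.16,.004)))
A=A[m]; pc=least_squares(lambda p:np.hypot(A[:,0]-p[0],A[:,1]-p[1])-.0525,[.657,.236],loss="soft_l1",f_scale=.003).x
print("pan",pc)
Fl=P[60:190,255:390].reshape(-1,3); Fl=Fl[np.isfinite(Fl[:,2])]; z=np.median(Fl[:,2]); Fl=Fl[abs(Fl[:,2]-z)<.006]
print("floor",z,np.linalg.lstsq(np.c_[Fl[:,:2],np.ones(len(Fl))],Fl[:,2],rcond=None)[0])
```

```text
15.35 [0.5812 0.2225 0.1171] [ 0.2596 -0.0371  1.021 ] [-0.1142  0.5114 -0.0023] 0.046673490871157804
(array([    6, 13058,   827,  1007,  6289,  1200, 16557,  2593,  2834,
        3249,  3634,  4062,  4629,     0,     0,     0,     0,     0,
           0]), array([0.08 , 0.084, 0.088, 0.092, 0.096, 0.1  , 0.104, 0.108, 0.112,
       0.116, 0.12 , 0.124, 0.128, 0.132, 0.136, 0.14 , 0.144, 0.148,
       0.152, 0.156]))
pan [0.6561 0.2361]
floor 0.10545255736938072 [-0.0008 -0.0005  0.1062]
```

The pan is fully down (inner floor at 0.1055, so origin about 0.0855) and level, and the fingers are open. I'll back straight out.

>>> apply_moves --pt "0 -0.4 -0.7 0 0 0" --pt "0 -1 -1.7 0 0 0" --pt "0 -1.8 -3.1 0 0 0" --pt "0 -2.8 -4.6 0 0 0" --pt "0 -4 -6 0 0 0" --pt "0 -5.2 -7.2 0 0 0" --pt "0 -6 -7.6 0 0 0" --pt "0 -6 -7.6 0 0 0"

```text
t: 16.4
position: [0.4865, 0.2058, 0.1312]
tool_rot: [[0.165, 0.494, 0.853], [-0.986, 0.08, 0.144], [0.003, -0.866, 0.501]]
force: [-0.0, 0.3, -0.2]
width: 0.0469
```

Run:
```python
from h import *
s=readout.get_state(); print(s["t"],s["position"],s["force"],s["width"])
o=np.array([.635,.2328]);a=np.radians(9.56);Ra=np.array([[np.cos(a),-np.sin(a)],[np.sin(a),np.cos(a)]])
im,dd,P=cloud("scene"); t=np.c_[(P.reshape(-1,3)[:,:2]-o)@Ra,P.reshape(-1,3)[:,2]]
# frame sides/ front of lid: points well above walls, behind-top face
m=(t[:,2]>.16)&(t[:,2]<.37)&(abs(t[:,1])<.12)&(t[:,0]>-.02)&(t[:,0]<.14); q=t[m]
q=q[(abs(q[:,1])>.085)|(q[:,2]>.32)]
n=len(q); print(n)
for lo in np.arange(.16,.36,.02):
    b=q[(q[:,2]>lo)&(q[:,2]<lo+.02)]; print(round(lo,2),len(b),np.percentile(b[:,0],[10,50,90]) if len(b) else 0)
print("max z",np.percentile(q[:,2],[98,99.5]))
d([*(o+Ra@[-.14,0]),.48],Rt(9.56,0))
```

```text
16.4 [0.4865 0.2058 0.1312] [-0.0344  0.2797 -0.1776] 0.04686555945812589
2393
0.16 119 [0.1032 0.1082 0.1138]
0.18 119 [0.0942 0.0976 0.1029]
0.2 130 [0.0829 0.0882 0.0931]
0.22 124 [0.0725 0.0777 0.0825]
0.24 134 [0.0629 0.0686 0.0728]
0.26 137 [0.0526 0.0578 0.063 ]
0.28 133 [0.0436 0.0483 0.053 ]
0.3 140 [0.0337 0.0387 0.0439]
0.32 996 [-0.0124  0.0254  0.0323]
0.34 361 [0.0113 0.0204 0.0248]
max z [0.3459 0.3473]
delta cm [ -0.09 -29.68  18.38] deg [-30.02  -0.     0.13]
```

The lid angle is about 1.11 rad from the face slope. I'll rise in front of the lid while leaning, turn vertical once high, and cross over the lid to get behind its upper face with the fingers shut.

>>> apply_moves --pt "0 -4 2.3 0 0 0" --pt "0 -9 5.2 0 0 0" --pt "0 -14 8.1 0 0 0" --pt "0 -19 11 0 0 0" --pt "0 -23 13.5 0 0 0" --pt "0 -26 15.6 -10 0 0" --pt "-0.1 -28.5 17.5 -20 0 0" --pt "-0.1 -29.7 18.4 -30 0 0" --grip 1 --newtons 30

```text
t: 17.45
position: [0.4956, 0.2114, 0.4764]
tool_rot: [[0.17, 0.075, 0.983], [-0.985, 0.014, 0.169], [-0.001, -0.997, 0.077]]
force: [-1.8, 2.2, 1.2]
width: -0.0001
```

```bash
cat >> h.py <<'E'
o=np.array([.635,.2328]);a=np.radians(9.56);Ra=np.array([[np.cos(a),-np.sin(a)],[np.sin(a),np.cos(a)]])
def inA():
    s=readout.get_state(); return np.r_[(s["position"][:2]-o)@Ra,s["position"][2]]
E
python3 - <<'E'
from h import *
s=readout.get_state(); print(s["t"],inA(),s["q"],s["width"])
d([*(o+Ra@[.075,0]),.47],Rt(9.56,0))
E
```

```text
17.45 [-0.141   0.002   0.4764] [ 0.4318  0.2089 -1.1326  1.2165  0.2301  1.7616 -2.0338] -0.00012586002897541727
delta cm [ 0.29  2.29 21.49] deg [-4.4   0.22 -0.06]
```

>>> apply_moves --pt "0 0 0 0 0 0" --pt "0 0 3 0 0 0" --pt "0 0 7 0 0 0" --pt "0 0 11 0 0 0" --pt "0 0 15 0 0 0" --pt "0 0 19 0 0 0" --pt "0 0 21.5 0 0 0" --pt "0 0 21.5 0 0 0"

```text
t: 18.45
position: [0.7063, 0.2519, 0.4895]
tool_rot: [[0.174, 0.076, 0.982], [-0.985, 0.014, 0.174], [-0.0, -0.997, 0.077]]
force: [-0.2, -0.1, -0.2]
width: 0.0003
```

Run:
```python
from h import *
s=readout.get_state(); print(s["t"],inA(),s["q"],s["tool_rot"])
d([*(o+Ra@[.075,0]),.325],Rt(9.56,0))
for th in np.arange(1.1,-.01,-.1):
    C=np.array([115-205*np.cos(th)+8*np.sin(th)+11,145+205*np.sin(th)+8*np.cos(th)]); print(round(th,2),C.round(1),"rel to (75,325): y,z",((325-C[1])/10).round(2),((C[0]-75)/10).round(2))
```

```text
18.45 [0.0735 0.007  0.4895] [-0.2411  0.7548 -0.7929  0.3395  0.641   2.0527 -1.9052] [[ 0.1741  0.0759  0.9818]
 [-0.9847  0.0137  0.1735]
 [-0.0003 -0.997   0.0771]]
delta cm [ 0.71 16.41 -1.12] deg [-4.42  0.46 -0.04]
1.1 [ 40.1 331.3] rel to (75,325): y,z -0.63 -3.49
1.0 [ 22.  321.8] rel to (75,325): y,z 0.32 -5.3
0.9 [  4.8 310.6] rel to (75,325): y,z 1.44 -7.02
0.8 [-11.1 297.6] rel to (75,325): y,z 2.74 -8.61
0.7 [-25.6 283.2] rel to (75,325): y,z 4.18 -10.06
0.6 [-38.7 267.4] rel to (75,325): y,z 5.76 -11.37
0.5 [-50.1 250.3] rel to (75,325): y,z 7.47 -12.51
0.4 [-59.7 232.2] rel to (75,325): y,z 9.28 -13.47
0.3 [-67.5 213.2] rel to (75,325): y,z 11.18 -14.25
0.2 [-73.3 193.6] rel to (75,325): y,z 13.14 -14.83
0.1 [-77.2 173.4] rel to (75,325): y,z 15.16 -15.22
-0.0 [-79. 153.] rel to (75,325): y,z 17.2 -15.4
```

Joint 6 is near its limit, so I'll keep a lean of about 10° and go down behind the lid.

>>> apply_moves --pt "0.1 0.5 0 2 0 0" --pt "0.3 2 0 4 0 0" --pt "0.5 4.5 -0.2 6 0 0" --pt "0.7 7.5 -0.5 6 0 0" --pt "0.7 10.5 -0.7 6 0 0" --pt "0.7 13.5 -0.9 6 0 0" --pt "0.7 15.5 -1.1 6 0 0" --pt "0.7 16.4 -1.1 6 0 0"

```text
t: 19.45
position: [0.7069, 0.2433, 0.3265]
tool_rot: [[0.175, 0.179, 0.968], [-0.985, 0.032, 0.172], [0.0, -0.983, 0.182]]
force: [-0.4, 0.1, -0.0]
width: -0.0001
```

Run:
```python
from h import *
s=readout.get_state(); print(s["t"],inA(),s["q"],s["tool_rot"],s["force"])
im,dd,P=cloud("scene"); cv2.imwrite("pics/s5.png",cv2.resize(im[60:260,290:490,::-1],(600,600)))
```

```text
19.45 [ 0.0727 -0.0016  0.3265] [ 0.1082  0.5872 -0.8959  1.0806  0.5333  1.4953 -2.0502] [[ 0.1745  0.1788  0.9683]
 [-0.9847  0.0317  0.1716]
 [ 0.     -0.9834  0.1816]] [-0.4179  0.138  -0.0145]
```

View pics/s5.png

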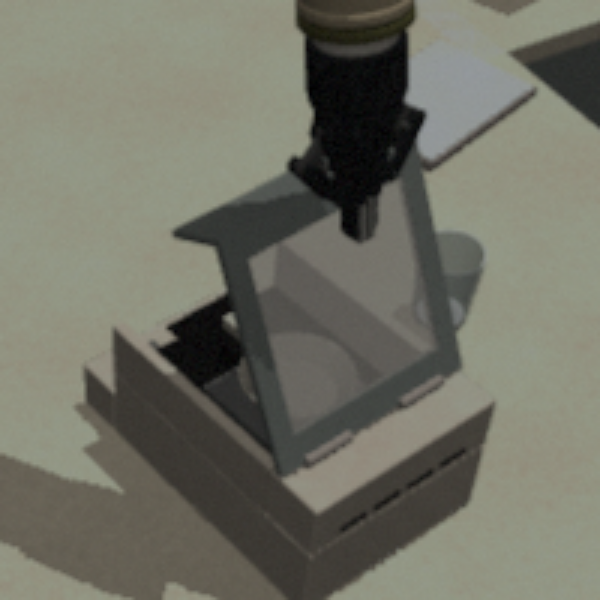

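The fingers are behind the lid at crop px (360,235), near the middle of its upper part. Next I'll compute the closing arc.

```bash
cat > arc.py <<'E'
from h import *
import sys
def arc(ths):
    s=readout.get_state(); p=inA(); ly=np.arctan2(s["tool_rot"][2,2],-s["tool_rot"][2,1]); c,n=np.cos(ly),np.sin(ly)
    for th in ths:
        t=np.array([.115-.205*np.cos(th)+.008*np.sin(th)+.0108,.147+.205*np.sin(th)+.008*np.cos(th)])-p[[0,2]]
        print(round(th,2),"y",round((n*t[0]-c*t[1])*100,2),"z",round((c*t[0]+n*t[1])*100,2))
    print(p,s["force"],"lean",np.degrees(ly))
arc(eval(sys.argv[1]))
E
python3 arc.py "np.arange(1.1,.44,-.05)"
```

```text
1.1 y -1.32 z -3.11
1.05 y -1.05 z -4.1
1.0 y -0.72 z -5.07
0.95 y -0.34 z -6.03
0.9 y 0.08 z -6.96
0.85 y 0.55 z -7.87
0.8 y 1.06 z -8.76
0.75 y 1.62 z -9.62
0.7 y 2.22 z -10.45
0.65 y 2.86 z -11.26
0.6 y 3.54 z -12.02
0.55 y 4.26 z -12.76
0.5 y 5.01 z -13.45
0.45 y 5.8 z -14.11
[ 0.073  -0.0016  0.3259] [ 0.4027 -0.86   -0.2015] lean 10.432476029812069
```

>>> apply_moves --pt "0 -0.4 -1 0 0 0" --pt "0 -1 -2 0 0 0" --pt "0 -1.3 -2.8 0 0 0" --pt "0 -1.3 -3.3 0 0 0" --pt "0 -1.05 -4.1 0 0 0" --pt "0 -0.7 -5.1 0 0 0" --pt "0 -0.35 -6 0 0 0" --pt "0 0.1 -7 0 0 0"

```text
t: 20.5
position: [0.64, 0.2322, 0.3134]
tool_rot: [[0.175, 0.179, 0.968], [-0.985, 0.034, 0.172], [-0.002, -0.983, 0.182]]
force: [0.2, 1.9, 3.1]
width: -0.0003
```

```bash
python3 arc.py "np.arange(.9,.44,-.05)"
python3 - <<'E'
from h import *
im,dd,P=cloud("scene"); t=np.c_[(P.reshape(-1,3)[:,:2]-o)@Ra,P.reshape(-1,3)[:,2]]
q=t[(t[:,2]>.16)&(abs(abs(t[:,1])-.096)<.009)&(t[:,0]<.13)&(t[:,0]>-.1)]
for lo in np.arange(.16,.34,.03):
    b=q[(q[:,2]>lo)&(q[:,2]<lo+.02)]; print(round(lo+.01,3),len(b),np.median(b[:,0]) if len(b) else 0)
E
```

```text
0.9 y 0.08 z -0.03
0.85 y 0.54 z -0.95
0.8 y 1.06 z -1.83
0.75 y 1.61 z -2.7
0.7 y 2.21 z -3.53
0.65 y 2.85 z -4.33
0.6 y 3.53 z -5.1
0.55 y 4.25 z -5.83
0.5 y 5.0 z -6.53
0.45 y 5.79 z -7.19
[ 0.0048 -0.0014  0.3134] [0.2197 1.903  3.0992] lean 10.491197420409769
0.17 101 0.10222424962286256
0.2 105 0.07902976971813738
0.23 112 0.05543061935202883
0.26 101 0.031676700828007186
0.29 133 0.00842892528268939
0.32 105 -0.013066568379017367
0.35 0 0
```

The lid is following: its face slope gives θ of about 0.91. I'll carry on along the arc.

>>> apply_moves --pt "0 0.5 -0.95 0 0 0" --pt "0 1.05 -1.85 0 0 0" --pt "0 1.6 -2.7 0 0 0" --pt "0 2.2 -3.55 0 0 0" --pt "0 2.85 -4.35 0 0 0" --pt "0 3.55 -5.1 0 0 0" --pt "0 4.25 -5.85 0 0 0" --pt "0 5 -6.55 0 0 0"

```text
t: 21.55
position: [0.5856, 0.2225, 0.2519]
tool_rot: [[0.175, 0.179, 0.968], [-0.985, 0.033, 0.172], [-0.002, -0.983, 0.182]]
force: [0.5, 0.8, 1.5]
width: -0.0
```

```bash
python3 arc.py "np.arange(.5,-.01,-.05)"
```

```text
0.5 y -0.03 z 0.02
0.45 y 0.75 z -0.64
0.4 y 1.57 z -1.25
0.35 y 2.42 z -1.83
0.3 y 3.29 z -2.36
0.25 y 4.2 z -2.85
0.2 y 5.12 z -3.3
0.15 y 6.07 z -3.69
0.1 y 7.03 z -4.04
0.05 y 8.01 z -4.34
0.0 y 9.01 z -4.59
[-0.0504 -0.002   0.2519] [0.5177 0.8137 1.5313] lean 10.47351997206387
```

>>> apply_moves --pt "0 0.75 -0.65 0 0 0" --pt "0 1.55 -1.25 0 0 0" --pt "0 2.4 -1.85 0 0 0" --pt "0 3.3 -2.35 0 0 0" --pt "0 4.2 -2.85 0 0 0" --pt "0 5.1 -3.3 0 0 0" --pt "0 6.05 -3.7 0 0 0" --pt "0 6.8 -3.95 0 0 0"

```text
t: 22.55
position: [0.5596, 0.2179, 0.1777]
tool_rot: [[0.175, 0.178, 0.968], [-0.985, 0.033, 0.172], [-0.001, -0.983, 0.181]]
force: [-0.5, -0.7, 1.9]
width: -0.0001
```

```bash
python3 arc.py "[.1,.05,0]"
```

```text
0.1 y 0.21 z -0.1
0.05 y 1.19 z -0.4
0 y 2.19 z -0.65
[-0.0768 -0.0022  0.1777] [-0.534  -0.7269  1.9261] lean 10.442960071426816
```

>>> apply_moves --pt "0 0.3 -0.1 0 0 0" --pt "0 0.6 -0.2 0 0 0" --pt "0 0.9 -0.3 0 0 0" --pt "0 1.2 -0.4 0 0 0" --pt "0 1.5 -0.5 0 0 0" --pt "0 1.8 -0.55 0 0 0" --pt "0 2.1 -0.65 0 0 0" --pt "0 2.1 -0.65 0 0 0"

```text
t: 23.55
position: [0.5571, 0.2176, 0.1563]
tool_rot: [[0.175, 0.178, 0.968], [-0.984, 0.033, 0.172], [-0.002, -0.983, 0.181]]
force: [1.0, 0.1, -0.4]
width: -0.0
```

>>> apply_moves --pt "0 0.1 0 0 0 0" --pt "0 0.2 0 0 0 0" --pt "0 0.3 0 0 0 0" --pt "0 0.4 0 0 0 0" --pt "0 0.4 0 0 0 0" --pt "0 0.4 0 0 0 0" --pt "0 0.4 0 0 0 0" --pt "0 0.4 0 0 0 0"

```text
t: 24.55
position: [0.5578, 0.2179, 0.1541]
tool_rot: [[0.175, 0.179, 0.968], [-0.985, 0.032, 0.172], [-0.0, -0.983, 0.182]]
force: [-10.0, -4.6, 17.6]
width: -0.0
```

The fingers meet a firm stop (about 18 N) at the height of the closed lid. I'll lift off and verify.

>>> apply_moves --pt "0 -0.5 0 0 0 0" --pt "0 -1.5 0 0 0 0" --pt "0 -4 0 0 0 0" --pt "0 -7 0 0 0 0" --pt "0 -11 0 0 0 0" --pt "0 -15 0 0 0 0" --pt "0 -17 0 0 0 0" --pt "0 -17 0 0 0 0"

```text
t: 25.55
position: [0.528, 0.2122, 0.3208]
tool_rot: [[0.175, 0.181, 0.968], [-0.985, 0.033, 0.172], [-0.001, -0.983, 0.184]]
force: [-0.3, 0.6, -1.4]
width: -0.0001
```

Run:
```python
from h import *
s=readout.get_state(); print(s["t"],inA(),s["force"])
im,dd,P=cloud("scene"); t=np.c_[(P.reshape(-1,3)[:,:2]-o)@Ra,P.reshape(-1,3)[:,2]]
cv2.imwrite("pics/end.png",im[:,:,::-1])
q=t[(t[:,2]>.12)&(t[:,2]<.2)&(abs(abs(t[:,1])-.096)<.012)&(t[:,0]<.11)&(t[:,0]>-.1)]
print("lid frame z vs x slope",np.polyfit(q[:,0],q[:,2],1),len(q))
for n,ims in (("scene",im),):
    pass
Q=P.reshape(-1,3); m=(abs(Q[:,0]-.645)<.1)&(abs(Q[:,1]+.17)<.08)&(Q[:,2]>.1)&(Q[:,2]<.12); print("pile rim mean",Q[m].mean(0),m.sum())
for q_ in ("jar","bottle","beaker"): print(q_,[(np.array(x["at"]),round(x["score"],2)) for x in models.look_for("scene",q_)[:1]])
```

```text
25.55 [-0.1089 -0.0026  0.3208] [-0.2603  0.5802 -1.3848]
lid frame z vs x slope [-0.0054  0.1531] 900
pile rim mean [ 0.6182 -0.1724  0.1072] 405
jar [(array([ 0.5117, -0.4443,  0.0745]), 0.64)]
bottle [(array([ 0.6519, -0.4358,  0.0825]), 0.74)]
beaker [(array([0.5566, 0.4811, 0.0619]), 0.87)]
```

View pics/end.png

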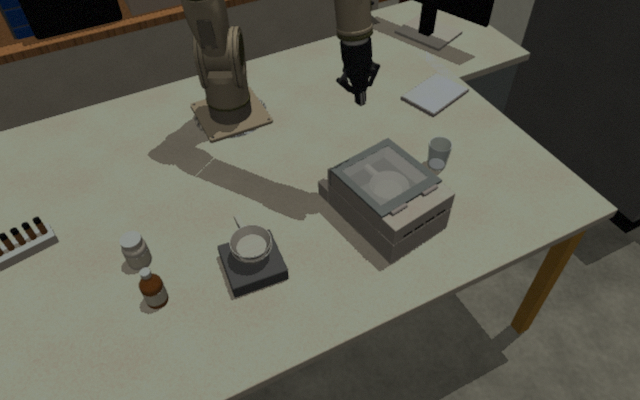

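The picture shows the lid flat and closed, with the pan visible through the window at about (385,187). The two remaining pans are on their block at (250,245), the bystanders are in place and the arm is clear.

```bash
python3 -c "
from workcell import r; print(r.hand_in())"
```

```text
the job is handed in; nothing more can be done
None
```

The job is handed in at about 26 s of the 72 s allowed. The top pan is in the well with its handle to the front, and the lid is fully closed.

**Lift:** I gripped only the upper handle with the 30° lean. After a 2.5 cm test lift, the camera depth showed the top rim risen and the middle pan's rim still at its height.

**Placing:** I found the well from the stage plate's edges in the wrist image and set the pan down inside it. After letting go, its origin was at about 85.5 mm, tilted about 0.001 rad and within 1 mm of the well's axis.

**Lid:** I swept it down behind shut fingers at about 0.4 rad/s until it met a firm stop at about 18 N. I did not measure the lid's speed directly.

**Last checks:**
- **Lid and arm:** the lid's face is level within about 0.005 rad at z of about 153 mm, and the arm stands clear of everything.
- **Remaining pans:** the middle pan's rim is still at about the right height. I did not compare either remaining pan's sideways position precisely with where it started.
- **Bystanders:** the jar and bottle read within 3 mm of their first positions.
- **Beaker (disagrees):** it read 22 mm different in y. The half-open lid partly hid it in the first picture, nothing went near it, and it looks unmoved, so I think this is a viewing effect. I did not confirm it with another camera.

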